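# Seat the keyed shaft in the cable-winder wheel and hold it home

### The arm

A 7-joint arm with a two-finger parallel gripper is mounted at the origin on the work surface. World frame = base frame: x ahead of the robot, y to its left, z up, the work surface at z = 0. Lengths are in m, angles in degrees, forces in N, time in s.
With the tool pointing down it reaches from about 0.4 to 0.9 m from the base axis. Payload 5.6 kg.
Tool frame: the origin (TCP) lies at the very end of the fingers, on their centre line; the grasp point (between the pads) lies 19 mm behind it; x points along the fingers, y is the direction in which the jaws open and shut, and the axes are right-handed (so a half turn about x gives the same grasp; the last joint's range is limited). The gripper opens to 92 mm and grips with 3 to 60 N. Pads are 20 mm wide; open, the fingers measure 128 mm over their backs; the gripper's body (75 mm by 189 mm) begins 69 mm behind the grasp point.
Start: joints at [-68.698, 26.786, -0.665, 91.828, 0.344, 61.387, -3.226], TCP at [0.262, 0.595, 0.184] pointing down, gripper open.
Joint ranges: [-144.91, 144.91], [-17.63, 115.5], [-89.93, 88.59], [15.96, 139.68], [-74.01, 254.01], [8.47, 105.57], [-167.45, 167.45]. Speed limits (degrees/s): [147.25, 147.25, 180, 180, 180, 180, 180].

### API

Orientations are given as [roll, pitch, yaw] about the fixed x, y, z axes, in that order (R = Rz(yaw) Ry(pitch) Rx(roll)).
In Python, from station import * gives the robot as it stands.
- The arm moves only by the tool drive_tool, never from a script. Its argument "moves" is a list that holds one entry, the list of rows, each a list of 7 numbers: the shift along the tool's x, y, z in m, then the turn, a rotation vector about the tool's x, y, z in degrees, then the opening, from 0 (shut) to 1 (fully open). A call has 1 to 12 rows; each row shifts and turns the pose as measured when the row begins, along the tool's axes as they then stand; what a row does not reach is not made up. A row lasts 1/10 s, in which the tool goes at most 50 mm and 8.59 degrees, less where a joint would pass 70% of its speed; a pose out of reach is approached as far as the arm can. A call is refused whole if a number of a shift passes 0.05 or a number of a turn 8.59, either way. A call with a gripper value outside its range is refused whole. The fingers move at their own pace and stop on an object; the grip force is fixed at half the most. Time passes only in rows, so rows that do not move let the fingers close. It gives the time, the measured TCP pose, the force and the opening at its end, in the units of the state.
- get_state(): the state, without advancing time (a new reading comes with each control period).
- camera(name): name is "scene" or "side" or "wrist"; returns (picture, depth): 480x640x3 uint8, red, green, blue; 480x640 float32, m along the optical axis (not along the pixel's ray), 0 where there is no reading.
- camera_params(name): a dict with "mtx" (3x3 intrinsics, pixels), "extrinsics" (4x4, takes a point from camera to world coordinates); the wrist camera has in their place "mount" (4x4, takes a point from camera to tool coordinates, whose origin is the TCP and whose axes are the tool frame's). Camera axes: x right, y up, looking along -z (the intrinsics and any distortion apply to the point x, -y, -z); pixel columns grow to the right and rows downward; lengths in m; the calibration is good to about 2 mm. A picture is of the moment at which its call begins: read the wrist's pose just before it. camera_params takes no time and is no camera call.
- finish_job(): hands the job in, once; it reports no verdict.
The state is a dict: "time": time; "q": joint angles; "qvel": joint speeds; "tau": joint torques, N m; "tool_pos": TCP position; "tcp_rot": TCP orientation; "contact_force": force on the tool from outside, world axes, zero at the start; "moment": the same for the moment, N m; "width": finger opening in m.
Only numpy, scipy, OpenCV 4.12 (cv2) and the standard library are available. Lean on these libraries where they do the work, as an engineer would, in place of code of your own. Each camera call takes 0.05 s, during which the arm holds its last target. There are 200 camera calls.

### The job

Take the dust cap off the hub of the cable-winder wheel and set it down upright on the bench, clear of the wheel. Then take the keyed shaft out of its rest and push it into the hub, turning it until its key slips into the keyway, and keep pushing against the spring in the bore until its collar is fully home on the hub face. Finish while still gripping the shaft and pressing it home, because the spring lifts it again when it is let go; leave the other things on the bench where they are.

Things in the scene. Friction and masses are not known exactly. Their poses are not given: they have to be found in the camera images.
- stand: Fixed stand, origin under the middle of its 150 mm square base. It carries a grooved aluminium wheel lying flat, 156 mm across, rim 40 to 70 mm above the bench; in its middle a round boss 48 mm across rises to the hub face at 95 mm. A small lug on the base marks the x axis. A stiff brake keeps the wheel from turning.
- hub_face (a point): Centre of the hub's mouth, 95 mm above the bench, z up. Below it the bore, 23 mm across, with a keyway along one side for its whole depth, 10 mm wide, reaching 16.5 mm from the axis. The keyway points along this x axis give or take 0.45 rad about z; the angle is not given, but can be seen from above once the cap is off, or felt by turning the pressed shaft.
- ejector (a joint): Spring ejector pin inside the bore: 0 when free (its top 38 mm below the hub face), grows in m as it is pressed down; 0.012 when the shaft's collar is on the hub face. Pushes back with 6 N at first touch and 12 N at 0.012, more than the shaft's weight.
- cap: Loose black plastic dust cap (60 g), origin at the centre of its lower rim, z up. Disc 57 mm across, with a skirt that hangs 10 mm down around the hub's boss with 1.5 mm play, and a round knob on top. At the start it sits on the hub; lift it straight up by more than 10 mm.
- cap_grip (a point): Grip point on the axis of the cap's knob, z up. The knob is 20 mm across and 34 mm tall; this point is 37 mm above the cap's lower rim, 23 mm above the disc under the knob and 11 mm below the knob's top. With the cap standing on the bench it is 37 mm up.
- shaft: Loose steel shaft (about 0.35 kg), origin at the centre of its foot, z up its axis, x towards the key. From the foot: 50 mm long, 20 mm thick; then a collar 44 mm across, 8 mm thick; then the flat-sided head. The key is 6 mm wide, reaches 15 mm from the axis, and runs from 14 to 44 mm above the foot: the round tapered nose below it enters the bore at any angle.
- shaft_grip (a point): Centre of the shaft's head, z up, x towards the key side. The head is 34 mm along x, 18 mm along y (grip across these flats) and 52 mm tall. The collar's top is 26 mm, its underside 34 mm and the foot 84 mm below this point. Fully home it is 34 mm above the hub face; with the key resting on the hub face, 70 mm.
- rest: Fixed grey plastic block, 90 by 90 by 60 mm tall, origin under its centre, in which the shaft hangs upright by its collar at the start; its hole is 34 mm across, so that the shaft comes straight up out of it (lift at least 55 mm).
- cell_a: Bystander: loose round steel load cell, 64 mm across, 32 mm tall, origin under its centre. Leave alone.
- carton: Bystander: flat cardboard carton, 100 x 150 x 45 mm, origin under its centre. Leave alone.
- drill: Bystander: cordless drill lying on its side, about 210 x 185 mm, 60 mm tall, origin under the motor housing, its handle reaching 160 mm along its +y. Leave alone.
Not all that is in view belongs to the job. Leave any blue or red look-alike of the shaft alone.

How it is judged (in metres and radians):
On the way, in this order (a step that is already met when the one before it is completed fails the run):
1. the dust cap stands upright on the bench, clear of the wheel, let go (height (world z) of cap_grip below 0.042 m and angle between cap_grip's own z axis and vertical below 0.1 rad and horizontal distance between cap_grip and hub_face above 0.1 m and contact force between the fingers and cap below 0.3 N), for 0.2 s.
2. the shaft is upright in the bore with its key in the keyway (horizontal distance between shaft_grip and hub_face below 0.006 m and angle between shaft_grip's own z axis and vertical below 0.08 rad and z of shaft_grip in the frame of hub_face below 0.062 m), for 0.1 s.
At the end, for the whole second after the job is handed in: The shaft is in the hub, within 6 mm of its axis and 0.08 rad of upright, its collar within 2.5 mm of the hub face and the ejector pressed by more than 9.5 mm, the fingers still gripping it (over 2 N); the cap stands upright on the bench at least 100 mm from the hub's axis (height (world z) of cap_grip below 0.042 m and angle between cap_grip's own z axis and vertical below 0.1 rad and horizontal distance between cap_grip and hub_face above 0.1 m and horizontal distance between shaft_grip and hub_face below 0.006 m and angle between shaft_grip's own z axis and vertical below 0.08 rad and z of shaft_grip in the frame of hub_face below 0.0365 m and value of joint ejector above 0.0095 m and contact force between the fingers and shaft above 2 N); the arm keeps its last pose, push and grip.
It fails at once if a bystander is moved by more than 20 mm (distance of any of cell_a, carton, drill from where it was at the start of the episode above 0.02 m).
It also fails if it takes over 64 s, if anything falls off the work surface, if the arm or the gripper's body presses on something with over 40 N, if the wrist force passes 120 N, or if a joint passes its speed limit or range.

## Working session

There is one attempt and no reset: what is moved stays moved. The work goes in short steps, Python scripts to look and compute and a tool call to move; the robot and the scene stay as the last step left them, time stands still between calls to the robot, and variables do not carry over. Pictures are saved under pics/ and viewed, about 8 in all and at most 12, crops included, and the job is handed in when it is done.

Besides the shell and the picture viewer there is one more tool, called after "Emit:" as a command line: name --argument value ..., lists and objects as JSON in quotes. drive_tool: Moves the arm, as the interface text tells. Its arguments: {"type":"object","properties":{"moves":{"type":"array"}},"required":["moves"]}

```bash
mkdir -p pics; ls; cat > h.py <<'E'
from station import *
import numpy as np, cv2
from scipy.spatial.transform import Rotation as R
def save(n,p): cv2.imwrite('pics/'+n,cv2.cvtColor(np.ascontiguousarray(p),cv2.COLOR_RGB2BGR))
def T_tool(s):
    T=np.eye(4);T[:3,:3]=R.from_euler('xyz',s['tcp_rot'],degrees=True).as_matrix();T[:3,3]=s['tool_pos'];return T
def extr(name,s=None):
    p=camera_params(name)
    return p['mtx'], (p['extrinsics'] if name!='wrist' else T_tool(s)@p['mount'])
def cloud(name,d,s=None):
    K,E=extr(name,s); v,u=np.mgrid[:480,:640]
    P=np.stack([(u-K[0,2])/K[0,0]*d,-(v-K[1,2])/K[1,1]*d,-d],-1)
    W=P@np.array(E)[:3,:3].T+np.array(E)[:3,3]; W[d<=0]=np.nan; return W
E
python3 - <<'E'
from h import *
s=get_state();print(s)
print({n:camera_params(n) for n in("scene","wrist")})
a,d=camera("scene");b,e=camera("side")
np.savez('c.npz',a=a,d=d,b=b,e=e)
save('scene.png',a);save('side.png',b)
E
```

```text
pics
{'time': 0.0, 'q': array([-68.69452373,  26.83509169,  -0.66559347,  91.87902183,
         0.34537994,  61.38603819,  -3.22540292]), 'qvel': array([ 0.0687976 ,  0.04391791,  0.00244085,  0.03674181,  0.08560099,
       -0.10175606,  0.0658849 ]), 'tau': array([ 3.55037228e-04, -5.20578611e+01, -1.23090702e-02, -2.43737483e+01,
       -5.65838011e-02,  1.74012780e-02,  1.61622875e-04]), 'tool_pos': array([0.26180327, 0.59427129, 0.18296441]), 'tcp_rot': array([ -85.34278044,   89.90180642, -109.11381572]), 'contact_force': array([-0.022468  ,  0.03876435, -0.65539017]), 'moment': array([ 0.01781216,  0.04500091, -0.02816596]), 'width': 0.09198020239960729}
{'scene': {'mtx': array([[454.35192966,   0.        , 318.62253371],
       [  0.        , 454.35192966, 230.21821666],
       [  0.        ,   0.        ,   1.        ]]), 'extrinsics': array([[-0.20329647, -0.66242984,  0.72101127,  1.12352594],
       [ 0.97909724, -0.1328339 ,  0.15402516,  0.11113042],
       [-0.00625612,  0.73725291,  0.6755879 ,  0.61257477],
       [ 0.        ,  0.        ,  0.        ,  1.        ]])}, 'wrist': {'mtx': array([[347.80760797,   0.        , 315.06132217],
       [  0.        , 347.80760797, 240.2661167 ],
       [  0.        ,   0.        ,   1.        ]]), 'mount': array([[-6.69704131e-04,  2.80255522e-01, -9.59925202e-01,
        -2.00738745e-01],
       [ 9.99999464e-01,  9.46224391e-04, -4.21406959e-04,
         1.24654805e-03],
       [ 7.90203013e-04, -9.59924969e-01, -2.80256005e-01,
        -7.84464997e-02],
       [ 0.00000000e+00,  0.00000000e+00,  0.00000000e+00,
         1.00000000e+00]])}}
```

View pics/scene.png

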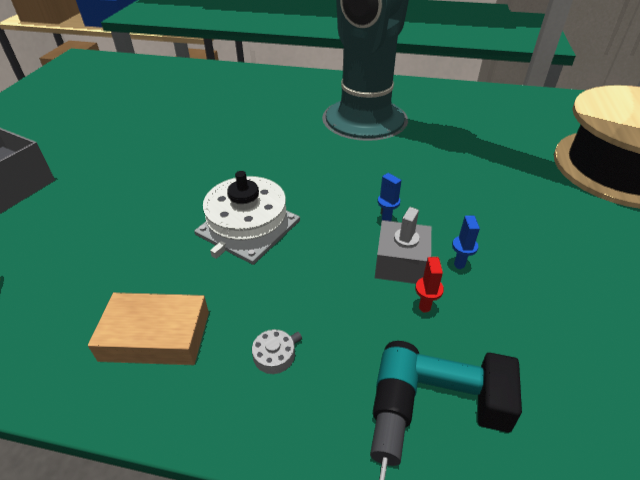

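View pics/side.png

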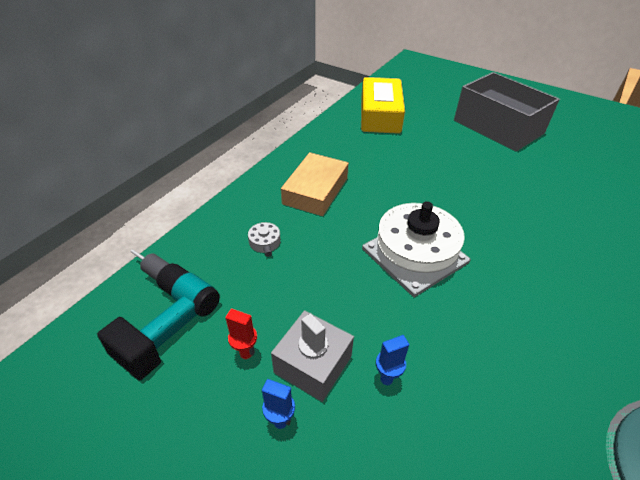

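Scene view: the cap knob is at (241,180) on the wheel hub, and the base lug is at (218,249). The shaft candidates are the grey one in the grey rest (408,228), blue (390,195), blue (467,240) and red (430,283); I choose the grey one. Bystanders: cell (273,350), carton (152,328), drill (400,390). Side view: knob (427,210), grey shaft (313,335).

```bash
python3 - <<'E'
from h import *
z=np.load('c.npz')
a=z['a'];b=z['b']
for n,im,d in(('scene',a,z['d']),('side',b,z['e'])):
    W=cloud(n,d); hsv=cv2.cvtColor(im,cv2.COLOR_RGB2HSV)
    cen={'scene':((241,180),(408,225)),'side':((427,215),(313,335))}[n]
    v,u=np.mgrid[:480,:640]
    near=lambda c,r:(abs(u-c[0])<r)&(abs(v-c[1])<r)
    Z=W[...,2]
    def st(m,t):
        P=W[m]; print(n,t,len(P),'med',np.nanmedian(P,0).round(4),'min',np.nanmin(P,0).round(4),'max',np.nanmax(P,0).round(4))
    st(near(cen[0],30)&(Z>.115),'knob'); st(near(cen[0],30)&(Z>.137),'knobtop')
    m=near(cen[0],70)&(Z>.060)&(Z<.075); st(m,'rim')
    P=W[m][:,:2]; P=P[np.isfinite(P).all(1)]; 
    m2=near(cen[1],40)&(Z>.075)&(Z<.13);st(m2,'head')
    st(near(cen[1],40)&(Z>.114),'headtop')
    m3=near(cen[1],50)&(Z>.055)&(Z<.0635)
    pts=W[m3][:,:2].astype(np.float32);st(m3,'rest');print(cv2.minAreaRect(pts))
    mt=near(cen[1],40)&(Z>.110); print('headrect',cv2.minAreaRect(W[mt][:,:2].astype(np.float32)))
    mb=near(cen[0],80)&(Z>.004)&(Z<.02); st(mb,'base');print(cv2.minAreaRect(W[mb][:,:2].astype(np.float32)))
W=cloud('scene',z['d'])
print('lug',W[249,218],W[240,205])
save('crop.png',np.hstack([cv2.resize(a[150:300,190:340],(400,400)),cv2.resize(a[170:320,350:500],(400,400))]))
E
```

```text
scene knob 135 med [ 0.4954 -0.167   0.129 ] min [ 0.4817 -0.1782  0.1153] max [ 0.5015 -0.159   0.1347]
  return np.nanmean(a, axis, out=out, keepdims=keepdims)
Traceback (most recent call last):
ValueError: zero-size array to reduction operation fmin which has no identity
```

```bash
python3 -W ignore - <<'E'
from h import *
z=np.load('c.npz')
a=z['a'];b=z['b']
for n,im,d in(('scene',a,z['d']),('side',b,z['e'])):
    W=cloud(n,d)
    cen={'scene':((241,180),(408,225)),'side':((427,215),(313,335))}[n]
    v,u=np.mgrid[:480,:640]
    near=lambda c,r:(abs(u-c[0])<r)&(abs(v-c[1])<r)
    Z=W[...,2]
    def st(m,t):
        P=W[m]
        if len(P)==0: print(t,'none');return
        (c,s,ang)=cv2.minAreaRect(P[:,:2].astype(np.float32))
        print(n,t,len(P),'med',np.nanmedian(P,0).round(4),'z',np.nanmin(P,0)[2].round(4),np.nanmax(P,0)[2].round(4),'rect',np.round(c,4),np.round(s,4),round(ang,1))
    st(near(cen[0],30)&(Z>.115),'knob'); st(near(cen[0],30)&(Z>.1305),'knobtop')
    st(near(cen[0],70)&(Z>.064)&(Z<.075),'rim')
    st(near(cen[0],30)&(Z>.094)&(Z<.105),'disc')
    st(near(cen[1],30)&(Z>.075)&(Z<.13),'head')
    st(near(cen[1],30)&(Z>.116),'headtop')
    st(near(cen[1],50)&(Z>.055)&(Z<.0635),'rest')
    st(near(cen[0],80)&(Z>.005)&(Z<.03),'base')
W=cloud('scene',z['d'])
print('lug',W[249,218],W[240,205])
save('crop.png',np.hstack([cv2.resize(a[150:300,190:340],(400,400)),cv2.resize(a[170:320,350:500],(400,400))]))
E
```

```text
scene knob 135 med [ 0.4954 -0.167   0.129 ] z 0.1153 0.1347 rect [ 0.4921 -0.1687] [0.0194 0.018 ] 47.3
scene knobtop 61 med [ 0.4915 -0.1683  0.1329] z 0.1308 0.1347 rect [ 0.4915 -0.169 ] [0.018  0.0166] 45.6
scene rim 2019 med [ 0.5075 -0.1608  0.0664] z 0.064 0.0749 rect [ 0.491  -0.1697] [0.1567 0.154 ] 15.1
scene disc 418 med [ 0.4986 -0.1643  0.0988] z 0.0941 0.1048 rect [ 0.4925 -0.168 ] [0.054 0.058] 24.3
scene head 440 med [0.5403 0.1396 0.1068] z 0.0751 0.1218 rect [0.4858 0.1313] [0.1236 0.0313] 12.8
scene headtop 158 med [0.5292 0.1406 0.1194] z 0.1163 0.1218 rect [0.5277 0.1405] [0.0182 0.0339] 73.5
scene rest 1641 med [0.5373 0.1289 0.0595] z 0.0551 0.0634 rect [0.4902 0.1572] [0.1729 0.1407] 5.5
scene base 1600 med [ 0.5425 -0.145   0.0119] z 0.005 0.0199 rect [ 0.393  -0.2562] [0.4561 0.198 ] 41.5
side knob 142 med [ 0.4897 -0.1638  0.1296] z 0.1153 0.1334 rect [ 0.4904 -0.1675] [0.0191 0.0193] 28.5
side knobtop 62 med [ 0.4908 -0.169   0.1317] z 0.1307 0.1334 rect [ 0.4905 -0.1688] [0.0191 0.0164] 37.6
side rim 1541 med [ 0.4803 -0.152   0.0679] z 0.064 0.0749 rect [ 0.4905 -0.1674] [0.1556 0.1562] 13.3
side disc 450 med [ 0.4862 -0.1617  0.0979] z 0.094 0.105 rect [ 0.4899 -0.1669] [0.0557 0.054 ] 8.9
side head 645 med [0.5227 0.1457 0.1112] z 0.0751 0.1211 rect [0.5266 0.141 ] [0.0186 0.0353] 73.5
side headtop 277 med [0.5256 0.1415 0.1188] z 0.1161 0.1211 rect [0.5269 0.1408] [0.0184 0.0346] 73.3
side rest 2319 med [0.5155 0.1533 0.059 ] z 0.0551 0.0634 rect [0.5285 0.1385] [0.0908 0.0915] 1.1
side base 1565 med [ 0.4669 -0.1175  0.0108] z 0.005 0.0241 rect [ 0.4596 -0.3736] [0.5915 0.1782] 81.3
lug [ 0.57585695 -0.19737951  0.01755858] [ 0.54003647 -0.24115878 -0.00114786]
```

View pics/crop.png

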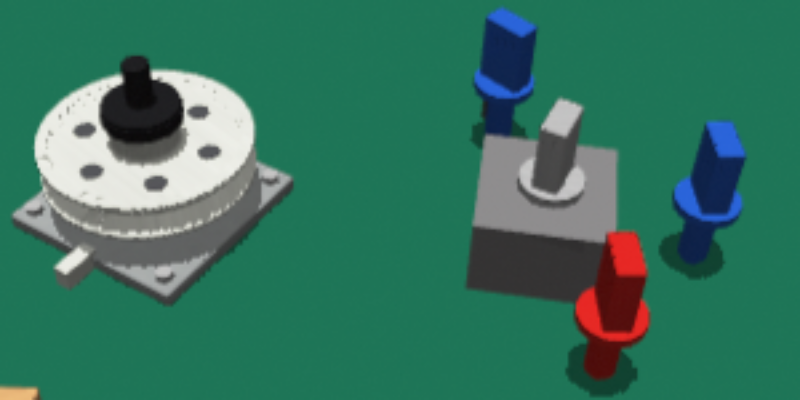

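```bash
cat >> h.py <<'E'
def plan(x,y,z,phi=None):
    "shift in current tool axes to world point; turn to level and tool-z at world angle phi"
    s=get_state();T=T_tool(s);A=T[:3,:3]
    cur=np.degrees(np.arctan2(A[1,2],A[0,2]))
    p=np.radians(cur if phi is None else phi)
    B=np.array([[0,-np.sin(p),np.cos(p)],[0,np.cos(p),np.sin(p)],[-1,0,0]])
    d=A.T@(np.array([x,y,z])-T[:3,3]); r=R.from_matrix(A.T@B).as_rotvec(degrees=True)
    print('t',round(s['time'],2),'pos',s['tool_pos'].round(4),'phi',round(cur,2),'shift',d.round(4),'turn',r.round(2),'rows',np.ceil(max(np.linalg.norm(d)/.05,abs(r).max()/8.59)),'F',s['contact_force'].round(2),'w',round(s['width'],4))
E
python3 - <<'E'
from h import *
z=np.load('c.npz');W=cloud('scene',z['d']);V=cloud('side',z['e'])
for t,p in dict(blue1=(390,183),blue2=(470,228),red=(432,268),spool=(610,110),spoolbase=(600,185),bin=(20,160),carton=(152,318)).items(): print(t,W[p[1],p[0]].round(3))
plan(.5,.35,.25,-16.5);plan(.26,.594,.25)
E
```

```text
blue1 [0.429 0.099 0.106]
blue2 [0.533 0.239 0.11 ]
red [0.635 0.18  0.109]
spool [0.107 0.546 0.133]
spoolbase [0.22  0.546 0.012]
bin [ 0.468 -0.667  0.082]
carton [ 0.763 -0.228  0.045]
t 0.1 pos [0.2618 0.5944 0.183 ] phi -23.77 shift [-0.0667 -0.1277  0.3165] turn [-7.27  0.    0.09] rows 7.0 F [-0.76  0.05 -0.27] w 0.0919
t 0.1 pos [0.2618 0.5944 0.183 ] phi -23.77 shift [-0.067  -0.0012 -0.0015] turn [-0.    0.01  0.09] rows 2.0 F [-0.76  0.05 -0.27] w 0.0919
```

Emit:
drive_tool --moves '[[[-0.035,0,0,0,0,0,0.6],[-0.035,0,0,0,0,0,0.6],[0,-0.014,0.035,0,0,0,0.6],[0,-0.014,0.035,0,0,0,0.6],[0,-0.014,0.035,0,0,0,0.6],[0,-0.014,0.035,0,0,0,0.6],[0,-0.014,0.035,0,0,0,0.6],[0,-0.014,0.035,0,0,0,0.6],[0,-0.014,0.035,0,0,0,0.6],[0,-0.014,0.035,0,0,0,0.6],[0,-0.014,0.035,0,0,0,0.6]]]'

```text
time: 1.2
tool_pos: [0.5007, 0.3476, 0.2502]
tcp_rot: [-112.4, 89.3, -135.4]
contact_force: [-0.1, 0.1, 0.1]
width: 0.055
```

```bash
python3 -c "
from h import *
plan(.491,-.168,.2);print(get_state()['q'].round(1))"
```

```text
t 1.2 pos [0.5007 0.3476 0.2502] phi -22.93 shift [ 0.0545 -0.4781  0.1922] turn [ 0.   -0.25  0.61] rows 11.0 F [-0.15  0.14  0.13] w 0.055
[-43.2  19.8   6.8  93.4  -2.4  67.6  31.2]
```

Emit:
drive_tool --moves '[[[0.0,-0.04,0.016,0,0,0,0.6],[0.0,-0.04,0.016,0,0,0,0.6],[0.0,-0.04,0.016,0,0,0,0.6],[0.0,-0.04,0.016,0,0,0,0.6],[0.0,-0.04,0.016,0,0,0,0.6],[0.0,-0.04,0.016,0,0,0,0.6],[0.0,-0.04,0.016,0,0,0,0.6],[0.0,-0.04,0.016,0,0,0,0.6],[0.005,-0.04,0.016,0,0,0,0.6],[0.015,-0.04,0.016,0,0,0,0.6],[0.015,-0.04,0.016,0,0,0,0.6],[0.015,-0.04,0.016,0,0,0,0.6]]]'

```text
time: 2.4
tool_pos: [0.4889, -0.1906, 0.2022]
tcp_rot: [-99.8, 89.3, -122.8]
contact_force: [1.0, -0.8, -0.9]
width: 0.0548
```

```bash
python3 -W ignore - <<'E'
from h import *
s=get_state();a,d=camera('wrist');np.savez('w1.npz',a=a,d=d)
W=cloud('wrist',d,s);Z=W[...,2]
for lo,hi in((.116,.137),(.094,.104),(.064,.072)):
    m=(Z>lo)&(Z<hi)&(np.hypot(W[...,0]-.491,W[...,1]+.168)<.09);P=W[m]
    c,sz,an=cv2.minAreaRect(P[:,:2].astype(np.float32));print(lo,len(P),np.round(c,4),np.round(sz,4),np.median(P[:,2]))
plan(.491,-.168,.105,-20);print(get_state()['q'].round(1))
E
```

```text
0.116 534 [ 0.4922 -0.1688] [0.0192 0.019 ] 0.13270671181914584
0.094 2497 [ 0.4922 -0.1687] [0.0573 0.0562] 0.09901168298878898
0.064 11602 [ 0.4927 -0.169 ] [0.1554 0.1551] 0.06519714375017932
t 2.45 pos [ 0.4859 -0.1989  0.2002] phi -23.46 shift [ 0.0947  0.032  -0.0073] turn [-3.46 -0.22  0.99] rows 3.0 F [-1.62 -6.12 -0.9 ] w 0.055
[ -4.2  14.1  26.1 109.6  -6.1  58.1  91. ]
```

Emit:
drive_tool --moves '[[[0,0.016,-0.004,-1.7,0,0.5,0.6],[0,0.016,-0.003,-1.7,0,0.5,0.6],[0,0,0,0,0,0,0.6],[0,0,0,0,0,0,0.6]]]'

```text
time: 2.85
tool_pos: [0.4907, -0.1647, 0.1984]
tcp_rot: [172.0, 89.6, 152.0]
contact_force: [0.4, 0.4, 0.1]
width: 0.0551
```

```bash
python3 -c "
from h import *
plan(.4915,-.1685,.105,-20)"
```

```text
t 2.85 pos [ 0.4907 -0.1647  0.1984] phi -19.97 shift [ 0.0934 -0.0034  0.0027] turn [ 0.03 -0.42 -0.06] rows 2.0 F [0.37 0.4  0.11] w 0.0551
```

Emit:
drive_tool --moves '[[[0.03,-0.0034,0.0027,0,-0.4,0,0.6],[0.03,0,0,0,0,0,0.6],[0.02,0,0,0,0,0,0.6],[0.011,0,0,0,0,0,0.6],[0,0,0,0,0,0,0.6]]]'

```text
time: 3.35
tool_pos: [0.4965, -0.1632, 0.1076]
tcp_rot: [31.4, 89.5, 12.0]
contact_force: [0.4, -0.3, 0.1]
width: 0.0552
```

```bash
python3 -c "
from h import *
plan(.4915,-.1685,.105,-20)"
```

```text
t 3.35 pos [ 0.4965 -0.1632  0.1076] phi -19.36 shift [ 0.0025 -0.0066 -0.003 ] turn [ 0.64  0.4  -0.25] rows 1.0 F [ 0.36 -0.29  0.11] w 0.0552
```

Emit:
drive_tool --moves '[[[0.002,-0.0066,-0.003,0.6,0.4,-0.2,0.6],[0,0,0,0,0,0,0.6]]]'

```text
time: 3.55
tool_pos: [0.4923, -0.1686, 0.1069]
tcp_rot: [30.6, 89.9, 10.7]
contact_force: [-0.3, -0.4, -0.3]
width: 0.0552
```

```bash
python3 -c "
from h import *
plan(.4915,-.1685,.105,-20)"
```

```text
t 3.55 pos [ 0.4923 -0.1686  0.1069] phi -19.93 shift [ 0.0019 -0.0002 -0.0008] turn [ 0.07  0.08 -0.05] rows 1.0 F [-0.33 -0.37 -0.32] w 0.0552
```

Emit:
drive_tool --moves '[[[0.001,0,0,0,0,0,0],[0,0,0,0,0,0,0],[0,0,0,0,0,0,0],[0,0,0,0,0,0,0],[0,0,0,0,0,0,0],[0,0,0,0,0,0,0]]]'

```text
time: 4.15
tool_pos: [0.4942, -0.1692, 0.1085]
tcp_rot: [18.1, 89.6, -1.9]
contact_force: [0.8, 0.2, -0.1]
width: 0.0087
```

```bash
python3 -c "
from h import *
plan(.4915,-.1685,.105,-20)"
```

```text
t 4.15 pos [ 0.4942 -0.1692  0.1085] phi -19.96 shift [ 0.0035 -0.0003 -0.0028] turn [ 0.04  0.37 -0.12] rows 1.0 F [ 0.77  0.19 -0.05] w 0.0087
```

```bash
python3 -W ignore - <<'E'
from h import *
s=get_state();a,d=camera('wrist');W=cloud('wrist',d,s);Z=W[...,2]
save('w2.png',a)
b,e=camera('side');V=cloud('side',e)
v,u=np.mgrid[:480,:640];save('s2.png',cv2.resize(b[100:300,330:530],(600,600)))
print(get_state()['width'])
E
```

```text
0.0013813379708313093
```

View pics/s2.png

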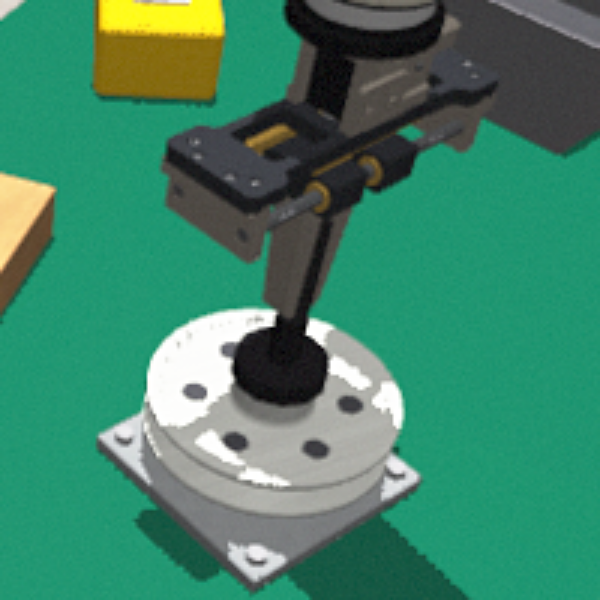

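View pics/w2.png

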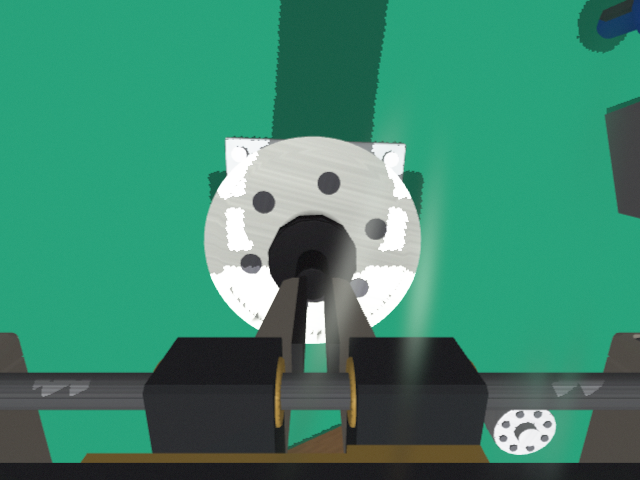

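Both views show the jaws closing without holding the knob: in the side crop the whole knob (290,330) is visible in front of or below the fingertips (300,310), and the wrist view has the knob at (313,262). I'll measure the fingertip against the knob by depth.

```bash
python3 -W ignore - <<'E'
from h import *
for n in('scene','side'):
    a,d=camera(n);W=cloud(n,d);s=get_state();np.savez('p_'+n,a=a,d=d)
    Z=W[...,2];near=np.hypot(W[...,0]-.492,W[...,1]+.168)<.045
    hs=a.max(-1)
    for lo in np.arange(.10,.2,.01):
        m=near&(Z>lo)&(Z<lo+.01)
        if m.sum(): 
            k=W[m&(hs<45)];g=W[m&(hs>=45)]
            f=lambda P:(len(P),P.mean(0).round(4),np.ptp(P,0).round(3)) if len(P) else 0
            print(n,round(lo,3),'dark',f(k),'grey',f(g))
    print(s['tool_pos'],s['tcp_rot'],s['width'],s['contact_force'])
E
```

```text
scene 0.1 dark (79, array([ 0.4977, -0.1664,  0.1029]), array([0.044, 0.048, 0.01 ])) grey (1, array([ 0.4776, -0.1893,  0.1015]), array([0., 0., 0.]))
scene 0.11 dark (49, array([ 0.4975, -0.1662,  0.1149]), array([0.012, 0.018, 0.01 ])) grey 0
scene 0.12 dark (46, array([ 0.4969, -0.1652,  0.1252]), array([0.012, 0.017, 0.01 ])) grey (6, array([ 0.4957, -0.1731,  0.124 ]), array([0.011, 0.019, 0.007]))
scene 0.13 dark (29, array([ 0.4963, -0.1666,  0.133 ]), array([0.017, 0.016, 0.009])) grey (5, array([ 0.4939, -0.1742,  0.1333]), array([0.01 , 0.018, 0.009]))
scene 0.14 dark (22, array([ 0.502 , -0.1699,  0.1446]), array([0.007, 0.021, 0.009])) grey (42, array([ 0.4998, -0.1659,  0.1463]), array([0.016, 0.031, 0.009]))
scene 0.15 dark (21, array([ 0.502 , -0.1713,  0.1543]), array([0.007, 0.01 , 0.009])) grey (62, array([ 0.5009, -0.1636,  0.1554]), array([0.015, 0.033, 0.01 ]))
scene 0.16 dark (22, array([ 0.5022, -0.1714,  0.1646]), array([0.005, 0.01 , 0.01 ])) grey (70, array([ 0.5005, -0.1628,  0.1653]), array([0.017, 0.036, 0.01 ]))
scene 0.17 dark (22, array([ 0.502 , -0.1
[... 1553 characters left out ...]
)) grey (76, array([ 0.4923, -0.1599,  0.1651]), array([0.027, 0.03 , 0.01 ]))
side 0.17 dark (11, array([ 0.4843, -0.1665,  0.1745]), array([0.002, 0.008, 0.008])) grey (81, array([ 0.4925, -0.1589,  0.1753]), array([0.029, 0.031, 0.01 ]))
side 0.18 dark (10, array([ 0.4844, -0.167 ,  0.1846]), array([0.002, 0.003, 0.009])) grey (84, array([ 0.4919, -0.159 ,  0.1849]), array([0.03 , 0.032, 0.01 ]))
side 0.19 dark (11, array([ 0.4839, -0.1674,  0.1959]), array([0.002, 0.007, 0.01 ])) grey (97, array([ 0.4918, -0.158 ,  0.1947]), array([0.03 , 0.033, 0.01 ]))
[ 0.49411312 -0.16918673  0.10838666] [18.1695416  89.62023278 -1.79307802] 0.0005119318489279945 [ 0.32349518 -0.11902182 -0.37189548]
```

The visible fingertips end near z 0.138, but the reported TCP is at 0.108. The fingers closed just above the knob, so the reported tool height disagrees with where they really are. I'll lift, open, and measure that offset directly.

Emit:
drive_tool --moves '[[[-0.03,0,0,0,0,0,0.2],[-0.03,0,0,0,0,0,0.2],[0,0,0,0,0,0,0.2],[0,0,0,0,0,0,0.2]]]'

```text
time: 4.75
tool_pos: [0.4927, -0.1689, 0.1691]
tcp_rot: [21.4, 89.8, 1.4]
contact_force: [-0.5, 0.4, 0.7]
width: 0.0182
```

```bash
python3 -W ignore - <<'E'
from h import *
for n in('scene','side','wrist'):
    s=get_state();a,d=camera(n);W=cloud(n,d,s);T=T_tool(s)
    L=(W-T[:3,3])@T[:3,:3]   # tool coords
    m=(np.hypot(L[...,1],L[...,2])<.035)&(L[...,0]<.02)&(L[...,0]>-.075)
    P=L[m];print(n,s['tool_pos'].round(4),s['tcp_rot'].round(2),round(s['width'],4),len(P),'tool-x max',np.sort(P[:,0])[-8:].round(4))
    for lo in np.arange(-.075,.02,.01):
        Q=P[(P[:,0]>=lo)&(P[:,0]<lo+.01)]
        if len(Q): print('  x',round(lo,3),len(Q),'y',Q[:,1].min().round(4),Q[:,1].max().round(4),'z',Q[:,2].min().round(4),Q[:,2].max().round(4))
E
```

```text
scene [ 0.4927 -0.1689  0.1691] [21.39 89.79  1.43] 0.0182 629 tool-x max [-0.0318 -0.0316 -0.0311 -0.0311 -0.0309 -0.0308 -0.0308 -0.0305]
  x -0.075 154 y -0.0247 0.0269 z -0.0101 0.011
  x -0.065 160 y -0.0219 0.0262 z -0.0119 0.0102
  x -0.055 146 y -0.0229 0.0252 z -0.0112 0.0105
  x -0.045 127 y -0.0209 0.0246 z -0.011 0.0103
  x -0.035 42 y -0.0203 0.0218 z -0.0093 0.0099
side [ 0.4929 -0.169   0.1691] [18.92 89.78 -1.04] 0.0184 591 tool-x max [-0.0306 -0.0306 -0.0305 -0.0305 -0.0304 -0.0298 -0.0297 -0.0289]
  x -0.075 150 y -0.0234 0.0277 z -0.0106 0.0098
  x -0.065 139 y -0.0235 0.0258 z -0.011 0.0105
  x -0.055 135 y -0.0227 0.0253 z -0.0105 0.0095
  x -0.045 121 y -0.0216 0.0253 z -0.0106 0.0091
  x -0.035 46 y -0.0191 0.0211 z -0.0103 0.0082
wrist [ 0.4926 -0.169   0.1686] [20.49 89.84  0.52] 0.0187 2895 tool-x max [-0.0305 -0.0304 -0.0303 -0.0302 -0.0302 -0.0302 -0.0299 -0.0298]
  x -0.075 948 y -0.0239 0.0267 z -0.0103 0.0113
  x -0.065 729 y -0.0227 0.0256 z -0.0101 0.011
  x -0.055 579 y -0.0218 0.0244 z -0.0099 0.011
  x -0.045 459 y -0.0208 0.0237 z -0.0098 0.0107
  x -0.035 180 y -0.0189 0.0218 z -0.0096 0.008
```

All three cameras put the real fingertips 30 mm behind the reported TCP (tool x ≈ −0.030), about +1.5 mm in tool y, and with the right width. The reported z must therefore be 30 mm lower than the tip height I want.

Emit:
drive_tool --moves '[[[0,0,0,0,0,0,0.6],[0,0,0,0,0,0,0.6],[0.025,0,0,0,0,0,0.6],[0.025,0,0,0,0,0,0.6],[0.02,0,0,0,0,0,0.6],[0.01,0,0,0,0,0,0.6],[0.006,0,0,0,0,0,0.6],[0,0,0,0,0,0,0.6]]]'

```text
time: 5.7
tool_pos: [0.4911, -0.1687, 0.0766]
tcp_rot: [-168.3, 89.9, 171.7]
contact_force: [-0.7, 0.1, 0.2]
width: 0.055
```

```bash
python3 -c "
from h import *
plan(.4915,-.1685,.0745,-20)"
```

```text
t 5.7 pos [ 0.4911 -0.1687  0.0766] phi -19.97 shift [0.002  0.0003 0.0003] turn [ 0.03 -0.13  0.03] rows 1.0 F [-0.69  0.06  0.17] w 0.055
```

Emit:
drive_tool --moves '[[[0.001,0,0,0,0,0,0],[0,0,0,0,0,0,0],[0,0,0,0,0,0,0],[0,0,0,0,0,0,0],[0,0,0,0,0,0,0],[0,0,0,0,0,0,0]]]'

```text
time: 6.3
tool_pos: [0.4932, -0.17, 0.0784]
tcp_rot: [-2.5, 89.8, -22.5]
contact_force: [-0.4, 0.0, -0.5]
width: 0.0195
```

Emit:
drive_tool --moves '[[[-0.02,0,0,0,0,0,0],[-0.03,0,0,0,0,0,0],[0,0,0,0,0,0,0],[0,-0.02,0.002,0,0,0,0],[0,-0.034,0.004,0,0,0,0],[0,-0.034,0.004,0,0,0,0],[0,-0.034,0.004,0,0,0,0],[0,-0.034,0.004,0,0,0,0],[0,-0.03,0.004,0,0,0,0],[0,-0.015,0,0,0,0,0],[0,0,0,0,0,0,0]]]'

```text
time: 7.4
tool_pos: [0.4427, -0.3688, 0.1236]
tcp_rot: [134.2, 89.8, 114.6]
contact_force: [-0.0, 0.2, -0.9]
width: 0.0193
```

```bash
python3 -c "
from h import *
plan(.44,-.37,-.0065,-20);print(get_state()['q'].round(1))
a,d=camera('side');save('s3.png',a[40:320,240:640]);
b,e=camera('scene');W=cloud('scene',e);print(np.nanmedian(W[240:300,60:120].reshape(-1,3),0))
"
```

```text
t 7.4 pos [ 0.4427 -0.3688  0.1236] phi -19.63 shift [ 0.1301 -0.0024 -0.0018] turn [ 0.37 -0.16 -0.16] rows 3.0 F [-0.02  0.25 -0.86] w 0.0193
[ 16.   25.   26.4 106.7 -14.   51.7 119.3]
[ 6.56996364e-01 -4.18257996e-01  3.20459491e-04]
```

View pics/s3.png

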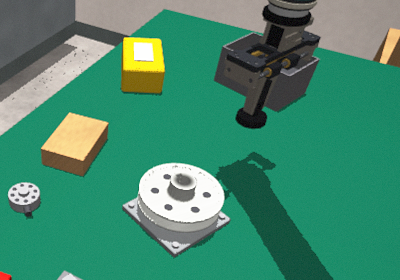

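The cap is gripped upright in the fingers at (250,118) and the hub is open at (185,180). Now lowering.

Emit:
drive_tool --moves '[[[0.04,0,0,0,0,0,0],[0.04,0,0,0,0,0,0],[0.025,0,0,0,0,0,0],[0.01,0,0,0,0,0,0],[0,0,0,0,0,0,0],[0.005,0,0,0,0,0,0],[0.004,0,0,0,0,0,0]]]'

```text
time: 8.2
tool_pos: [0.4523, -0.3566, -0.0019]
tcp_rot: [67.9, 89.4, 49.2]
contact_force: [0.4, -0.3, -0.2]
width: 0.0195
```

```bash
python3 -W ignore - <<'E'
from h import *
plan(.44,-.37,-.0065,-20)
b,e=camera('side');V=cloud('side',e)
m=(np.hypot(V[...,0]-.44,V[...,1]+.37)<.04)&(b.max(-1)<45)&(V[...,2]<.06)
P=V[m];print(np.histogram(P[:,2],np.arange(-.005,.06,.005)))
E
```

```text
t 8.2 pos [ 0.4523 -0.3566 -0.0019] phi -18.69 shift [ 0.0044 -0.0167 -0.0074] turn [ 1.31  0.21 -0.54] rows 1.0 F [ 0.4  -0.3  -0.23] w 0.0195
(array([  1,   0,  17,  20, 188,  12,  14,   9,  12,  13,  12,  22]), array([-0.005,  0.   ,  0.005,  0.01 ,  0.015,  0.02 ,  0.025,  0.03 ,
        0.035,  0.04 ,  0.045,  0.05 ,  0.055]))
```

Emit:
drive_tool --moves '[[[0.003,0,0,0,0,-0.5,0],[0.003,0,0,0,0,0,0],[0.002,0,0,0,0,0,0]]]'

```text
time: 8.55
tool_pos: [0.4537, -0.3576, -0.0072]
tcp_rot: [1.5, 89.6, -17.2]
contact_force: [-7.7, 5.1, 27.9]
width: 0.0193
```

Contact at 28 N. I'll ease off slightly, release part way, and go up.

Emit:
drive_tool --moves '[[[-0.001,0,0,0,0,0,0.55],[0,0,0,0,0,0,0.55],[0,0,0,0,0,0,0.55],[0,0,0,0,0,0,0.55],[-0.04,0,0,0,0,0,0.55],[-0.05,0,0,0,0,0,0.55],[-0.05,0,0,0,0,0,0.55],[-0.05,0,0,0,0,0,0.55],[-0.03,0,0,0,0,0,0.55],[0,0,0,0,0,0,0.55]]]'

```text
time: 9.55
tool_pos: [0.4514, -0.3572, 0.22]
tcp_rot: [-0.3, 89.8, -19.0]
contact_force: [0.6, -0.1, -0.4]
width: 0.0507
```

```bash
python3 -W ignore - <<'E'
from h import *
s=get_state()
b,e=camera('side');V=cloud('side',e)
w,f=camera('wrist')
for n,W,im in(('side',V,b),('wrist',cloud('wrist',f,s),w)):
    Z=W[...,2]
    m=(np.hypot(W[...,0]-.45,W[...,1]+.357)<.06)&(Z>.008)&(Z<.1)
    for lo,hi in((.011,.017),(.045,.052),(.02,.1)):
        k=m&(Z>lo)&(Z<hi);P=W[k];print(n,lo,len(P),P.mean(0).round(4),P.max(0).round(4),P.min(0).round(4))
plan(.4915,-.1685,.22,-20)
E
```

```text
side 0.011 259 [ 0.4513 -0.3509  0.0129] [ 0.4794 -0.3278  0.0169] [ 0.4248 -0.3849  0.011 ]
side 0.045 44 [ 0.4523 -0.3542  0.0467] [ 0.4612 -0.3461  0.0493] [ 0.4426 -0.363   0.0451]
side 0.02 140 [ 0.4516 -0.351   0.0366] [ 0.4618 -0.3442  0.0493] [ 0.4425 -0.3687  0.0205]
wrist 0.011 1312 [ 0.4527 -0.3558  0.0157] [ 0.4843 -0.3273  0.017 ] [ 0.4264 -0.3853  0.0111]
wrist 0.045 252 [ 0.4543 -0.3564  0.0498] [ 0.4645 -0.347   0.0519] [ 0.4453 -0.3661  0.0458]
wrist 0.02 322 [ 0.4529 -0.3559  0.0462] [ 0.4645 -0.3468  0.0527] [ 0.445  -0.3661  0.0203]
t 9.65 pos [ 0.4496 -0.3556  0.2159] phi -18.77 shift [-0.0037  0.1907 -0.0205] turn [ 1.23 -0.17 -0.08] rows 4.0 F [ 0.21  0.44 -0.44] w 0.0507
```

The cap stands upright: knob top 0.05, disc 0.015, 0.19 m from the hub. Next, look down the hub for the keyway.

Emit:
drive_tool --moves '[[[0,0.03,0.003,0,0,0,0.55],[0,0.04,0.004,0,0,0,0.55],[0,0.04,0.004,0,0,0,0.55],[0.01,0.04,0.004,0,0,0,0.55],[0.01,0.03,0.003,0,0,0,0.55],[0.01,0.01,0,0,0,0,0.55],[0,0,0,0,0,0,0.55],[0,0,0,0,0,0,0.55]]]'

```text
time: 10.45
tool_pos: [0.52, -0.1752, 0.1691]
tcp_rot: [-173.8, 88.3, 167.1]
contact_force: [-0.5, -0.5, -0.2]
width: 0.0505
```

```bash
python3 -W ignore - <<'E'
from h import *
s=get_state();w,f=camera('wrist');np.savez('w3.npz',a=w,d=f)
W=cloud('wrist',f,s);Z=W[...,2]
plan(.4915,-.1685,.22,-20)
for lo,hi,r in((.090,.1,.04),(.064,.072,.09)):
    m=(Z>lo)&(Z<hi)&(np.hypot(W[...,0]-.4915,W[...,1]+.1685)<r);P=W[m]
    c,sz,an=cv2.minAreaRect(P[:,:2].astype(np.float32));print(lo,len(P),np.round(c,4),np.round(sz,4),np.median(P[:,2]))
m=(Z<.085)&(np.hypot(W[...,0]-.4915,W[...,1]+.1685)<.019);P=W[m]
print(len(P),'hole ext',P[:,:2].min(0),P[:,:2].max(0))
# rectified top view at z=.095, 0.2 mm/px, 60mm
K,E=extr('wrist',s);g=np.arange(300)*.0002-.03
X,Y=np.meshgrid(.4915+g,-.1685-g);Q=np.stack([X,Y,np.full_like(X,.095)],-1)
C=(Q-E[:3,3])@E[:3,:3];u=K[0,0]*C[...,0]/-C[...,2]+K[0,2];v=-K[1,1]*C[...,1]/-C[...,2]+K[1,2]
t=cv2.remap(w,u.astype(np.float32),v.astype(np.float32),cv2.INTER_LINEAR)
save('top.png',np.hstack([cv2.resize(t,(480,480),interpolation=cv2.INTER_NEAREST),cv2.resize(w[:,160:480],(320,480))]))
E
```

```text
t 10.5 pos [ 0.5198 -0.1755  0.1691] phi -19.15 shift [-0.05   -0.0028 -0.0305] turn [ 0.85 -1.66  0.19] rows 2.0 F [-0.08  0.06 -0.83] w 0.0507
0.09 2090 [ 0.4924 -0.1688] [0.047  0.0477] 0.09495681546775825
0.064 15177 [ 0.4926 -0.169 ] [0.1557 0.1551] 0.06522019516278899
634 hole ext [ 0.48531214 -0.18207614] [ 0.50919306 -0.15802598]
```

View pics/top.png

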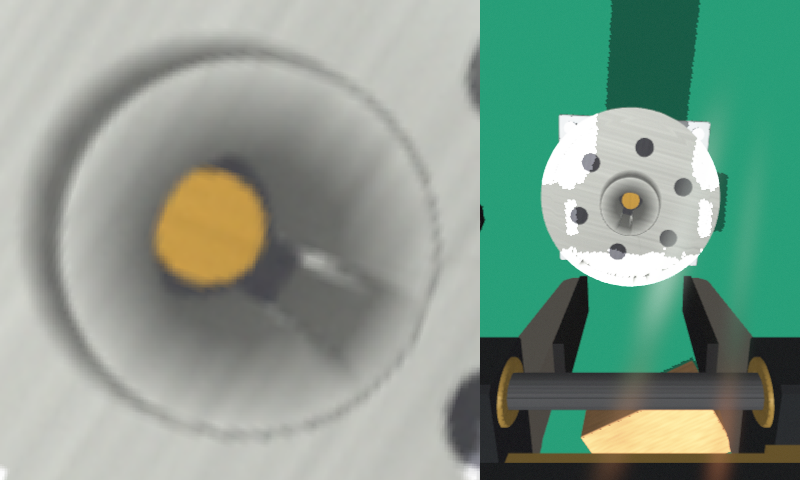

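The rectified view (0.125 mm/px) puts the boss centre at (250,246), so the hub is at about (0.4925, −0.169). The keyway mouth is centred at (375,332), which is a world angle of about −35° and within ±26° of the lug's −19°. Now to the grey shaft.

Emit:
drive_tool --moves '[[[-0.025,0.02,-0.004,-1.3,-0.8,0,0.55],[-0.025,0.035,-0.008,-1.3,-0.8,0,0.55],[0,0.04,-0.009,0,0,0,0.55],[0,0.04,-0.009,0,0,0,0.55],[0,0.04,-0.009,0,0,0,0.55],[0,0.04,-0.009,0,0,0,0.55],[0,0.04,-0.009,0,0,0,0.55],[0,0.03,-0.007,0,0,0,0.55],[0,0.015,-0.002,0,0,0,0.55],[0,0,0,0,0,0,0.55],[0,0,0,0,0,0,0.55]]]'

```text
time: 11.6
tool_pos: [0.5522, 0.1141, 0.2245]
tcp_rot: [-26.1, 89.3, -44.9]
contact_force: [-0.4, 0.2, 0.0]
width: 0.0503
```

```bash
python3 -W ignore - <<'E'
from h import *
s=get_state();w,f=camera('wrist')
W=cloud('wrist',f,s);Z=W[...,2]
m=(Z>.112)&(Z<.126)&(np.hypot(W[...,0]-.527,W[...,1]-.141)<.03);P=W[m]
c,sz,an=cv2.minAreaRect(P[:,:2].astype(np.float32));print(len(P),np.round(c,4),np.round(sz,4),an,np.median(P,0))
plan(.527,.141,.0475,-16.5)
E
```

```text
785 [0.5285 0.1409] [0.0175 0.0342] 72.82913970947266 [0.5276743  0.1411637  0.11985455]
t 11.65 pos [0.5522 0.1139 0.2245] phi -18.85 shift [ 0.1766  0.0184 -0.0344] turn [-2.35  0.59  0.29] rows 4.0 F [ 0.29 -0.31  0.42] w 0.0502
```

Emit:
drive_tool --moves '[[[0,0.009,-0.016,-2,0.5,0.3,0.55],[0,0.009,-0.016,0,0,0,0.55],[0.03,0,0,0,0,0,0.55],[0,0,0,0,0,0,0.55]]]'

```text
time: 12.05
tool_pos: [0.525, 0.137, 0.1946]
tcp_rot: [54.8, 89.9, 37.8]
contact_force: [-0.5, 0.2, -0.6]
width: 0.0507
```

```bash
python3 -c "
from h import *
plan(.5275,.1397,.0475,-16.9)"
```

```text
t 12.05 pos [0.525  0.137  0.1946] phi -17.04 shift [0.1471 0.0032 0.0015] turn [-0.14  0.03 -0.05] rows 3.0 F [-0.48  0.21 -0.62] w 0.0507
```

Emit:
drive_tool --moves '[[[0.03,0.003,0.0015,0,0,0,0.55],[0.035,0,0,0,0,0,0.55],[0.03,0,0,0,0,0,0.55],[0.02,0,0,0,0,0,0.55],[0,0,0,0,0,0,0.55]]]'

```text
time: 12.55
tool_pos: [0.5303, 0.1386, 0.0826]
tcp_rot: [49.4, 89.5, 32.3]
contact_force: [0.0, -0.6, 0.4]
width: 0.0502
```

```bash
python3 -c "
from h import *
plan(.5275,.1397,.0475,-16.9)"
```

```text
t 12.55 pos [0.5303 0.1386 0.0826] phi -17.12 shift [ 0.0351  0.     -0.0032] turn [-0.22  0.31 -0.36] rows 1.0 F [ 0.02 -0.61  0.36] w 0.0502
```

Emit:
drive_tool --moves '[[[0.018,0,-0.003,0,0.3,-0.3,0.55],[0.013,0,0,0,0,0,0.55],[0.003,0,0,0,0,0,0.55],[0,0,0,0,0,0,0.55]]]'

```text
time: 12.95
tool_pos: [0.5299, 0.1399, 0.0498]
tcp_rot: [48.0, 89.7, 30.8]
contact_force: [-0.7, -0.2, 0.6]
width: 0.0505
```

```bash
python3 -c "
from h import *
plan(.5275,.1397,.0475,-16.9)"
```

```text
t 12.95 pos [0.5299 0.1399 0.0498] phi -17.16 shift [ 0.0023 -0.0009 -0.0023] turn [-0.25  0.21 -0.23] rows 1.0 F [-0.71 -0.22  0.6 ] w 0.0505
```

Close, then lift 90 mm.

Emit:
drive_tool --moves '[[[0.002,0,-0.002,0,0.2,-0.2,0],[0,0,0,0,0,0,0],[0,0,0,0,0,0,0],[0,0,0,0,0,0,0],[0,0,0,0,0,0,0],[0,0,0,0,0,0,0]]]'

```text
time: 13.55
tool_pos: [0.5289, 0.1406, 0.0493]
tcp_rot: [40.3, 89.9, 23.1]
contact_force: [0.2, 0.0, -1.7]
width: 0.018
```

```bash
python3 -c "
from h import *
plan(.5275,.1397,.0475,-16.9)"
```

```text
t 13.55 pos [0.5289 0.1406 0.0493] phi -17.16 shift [ 0.0018 -0.0013 -0.0011] turn [-0.26  0.11 -0.1 ] rows 1.0 F [ 0.22  0.01 -1.7 ] w 0.018
```

Emit:
drive_tool --moves '[[[-0.02,0,0,0,0,0,0],[-0.03,0,0,0,0,0,0],[-0.03,0,0,0,0,0,0],[-0.03,0,0,0,0,0,0],[-0.01,0,0,0,0,0,0],[0,0,0,0,0,0,0]]]'

```text
time: 14.15
tool_pos: [0.5244, 0.1399, 0.1687]
tcp_rot: [-148.1, 89.6, -165.3]
contact_force: [-0.2, -0.4, -4.6]
width: 0.0181
```

```bash
python3 -W ignore - <<'E'
from h import *
plan(.5275,.1397,.16,-16.9)
s=get_state();t=s['tool_pos']
V=[]
for n in('side','scene'):
    a,d=camera(n);W=cloud(n,d);Z=W[...,2]
    f=t[2]+.0447-.084; print(n,'foot z',f)
    m=(np.hypot(W[...,0]-t[0],W[...,1]-t[1])<.03)
    for lo,hi in((.0,.013),(.016,.042),(.06,.085)):
        P=W[m&(Z>f+lo)&(Z<f+hi)]; 
        if len(P):
            q=P[:,:2]-t[:2];an=np.radians(-17.1);al=q@[np.cos(an),np.sin(an)];ac=q@[-np.sin(an),np.cos(an)]
            print(lo,len(P),'along',al.min().round(4),al.max().round(4),'across',ac.min().round(4),ac.max().round(4))
    K,E=extr(n);c=(np.array([t[0],t[1],f+.04])-E[:3,3])@E[:3,:3];u=int(K[0,0]*c[0]/-c[2]+K[0,2]);v=int(K[1,2]-K[1,1]*c[1]/-c[2])
    V.append(cv2.resize(a[max(0,v-50):v+50,u-50:u+50],(400,400)))
save('key.png',np.hstack(V))
E
```

```text
t 14.15 pos [0.5244 0.1399 0.1687] phi -17.14 shift [0.0086 0.0007 0.0031] turn [-0.24 -0.38  0.24] rows 1.0 F [-0.21 -0.41 -4.61] w 0.0181
side foot z 0.1293656370117024
0.0 49 along -0.0119 0.0028 across -0.0057 0.01
0.016 102 along -0.0124 0.0032 across -0.0054 0.01
0.06 318 along -0.0193 0.0084 across -0.0209 0.0232
scene foot z 0.1293656370117024
0.0 43 along -0.0045 0.0114 across -0.0088 0.01
0.016 147 along -0.0039 0.0142 across -0.0083 0.0103
0.06 300 along -0.0063 0.0172 across -0.021 0.0234
```

View pics/key.png

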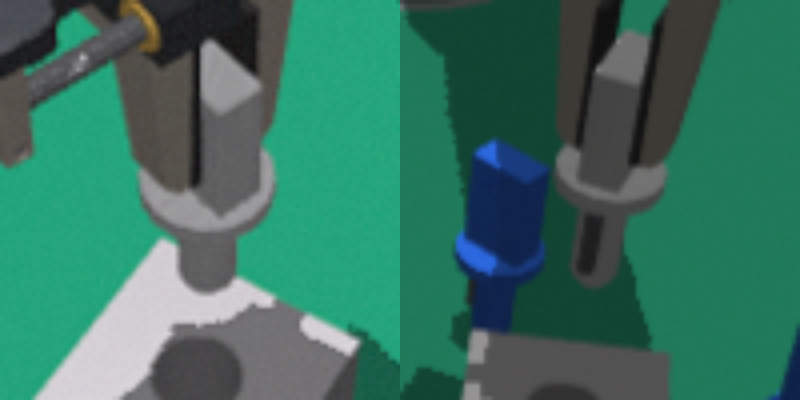

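The scene view shows the key as a dark strip at (590,245), facing +x, so the key points at −17° and needs about −18° of turn. Moving above the hub.

Emit:
drive_tool --moves '[[[-0.01,-0.02,0.004,0,-0.4,0.2,0],[0,-0.035,0.007,0,0,0,0],[0,-0.035,0.007,0,0,0,0],[0,-0.035,0.007,0,0,0,0],[0,-0.035,0.007,0,0,0,0],[0,-0.035,0.007,0,0,0,0],[0,-0.035,0.007,0,0,0,0],[0,-0.035,0.007,0,0,0,0],[0,-0.025,0.005,0,0,0,0],[0,-0.01,0,0,0,0,0],[0,0,0,0,0,0,0]]]'

```text
time: 15.35
tool_pos: [0.4758, -0.1817, 0.1651]
tcp_rot: [-150.0, 88.3, -167.3]
contact_force: [0.1, -0.2, -3.6]
width: 0.018
```

```bash
python3 -c "
from h import *
plan(.4927,-.1705,.16,-35);print(get_state()['q'].round(0))"
```

```text
t 15.35 pos [ 0.4758 -0.1817  0.1651] phi -17.32 shift [0.0045 0.0158 0.0129] turn [17.69 -1.3   1.05] rows 3.0 F [ 0.08 -0.2  -3.62] w 0.018
[ -4.  16.  24. 113.  -7.  55.  96.]
```

Emit:
drive_tool --moves '[[[0,0.008,0.0065,6,-0.5,0.4,0],[0,0.0075,0.006,6,-0.5,0.4,0],[0,0,0,5,0,0,0],[0,0,0,0,0,0,0]]]'

```text
time: 15.75
tool_pos: [0.4919, -0.1651, 0.1621]
tcp_rot: [-164.5, 89.3, 160.9]
contact_force: [-0.5, 0.7, -3.7]
width: 0.0179
```

```bash
python3 -c "
from h import *
plan(.4927,-.1705,.16,-35)"
```

```text
t 15.75 pos [ 0.4919 -0.1651  0.1621] phi -34.65 shift [ 0.002  -0.004   0.0037] turn [ 0.35 -0.65  0.18] rows 1.0 F [-0.49  0.73 -3.66] w 0.0179
```

Emit:
drive_tool --moves '[[[0,-0.004,0.0037,0.3,-0.6,0.2,0],[0,0,0,0,0,0,0],[0,0,0,0,0,0,0]]]'

```text
time: 16.05
tool_pos: [0.4925, -0.168, 0.1613]
tcp_rot: [159.2, 89.9, 124.8]
contact_force: [0.5, 1.1, -4.6]
width: 0.0178
```

```bash
python3 -W ignore - <<'E'
from h import *
from scipy.optimize import least_squares
plan(.4927,-.1705,.16,-35)
s=get_state();t=s['tool_pos'];f=t[2]+.0447-.084
z=np.load('c.npz')
S=[]
for n in('scene','side'):
    a,d=camera(n);W=cloud(n,d);Z=W[...,2]
    P=W[(np.hypot(W[...,0]-t[0],W[...,1]-t[1])<.02)&(Z>f+.004)&(Z<f+.012)][:,:2]
    S.append(P)
    fit=lambda P,r,x0:least_squares(lambda c:np.hypot(*(P-c).T)-r,x0,loss='soft_l1',f_scale=.0005)
    r=fit(P,.010,t[:2]);print(n,'shank',len(P),r.x.round(4))
    # boss side wall r=24
    B=W[(np.hypot(W[...,0]-.4925,W[...,1]+.169)<.03)&(Z>.073)&(Z<.090)][:,:2]
    r2=fit(B,.024,[.492,-.169]);print('boss',len(B),r2.x.round(4),'rel',(r.x-r2.x).round(4))
E
```

```text
t 16.05 pos [ 0.4925 -0.168   0.1613] phi -34.48 shift [ 0.0012 -0.002   0.0016] turn [ 0.52 -0.12 -0.04] rows 1.0 F [ 0.47  1.09 -4.62] w 0.0178
scene shank 32 [ 0.4898 -0.1665]
boss 225 [ 0.4903 -0.1692] rel [-0.0005  0.0027]
side shank 37 [ 0.4916 -0.1676]
boss 252 [ 0.4909 -0.1692] rel [0.0007 0.0016]
```

Emit:
drive_tool --moves '[[[0.005,-0.0018,0.0014,0.5,-0.1,0,0],[0.008,0,0,0,0,0,0],[0.006,0,0,0,0,0,0],[0,0,0,0,0,0,0]]]'

```text
time: 16.55
tool_pos: [0.4924, -0.1711, 0.1406]
tcp_rot: [97.7, 90.0, 62.6]
contact_force: [-0.2, 0.2, -3.5]
width: 0.0177
```

```bash
python3 -c "
from h import *
plan(.4925,-.1702,.12,-35)"
```

```text
t 16.55 pos [ 0.4924 -0.1711  0.1406] phi -35.08 shift [ 0.0206  0.0008 -0.0004] turn [-0.08 -0.   -0.04] rows 1.0 F [-0.19  0.17 -3.54] w 0.0177
```

Emit:
drive_tool --moves '[[[0.006,0.0008,-0.0004,0,0,0,0],[0.006,0,0,0,0,0,0],[0.006,0,0,0,0,0,0],[0,0,0,0,0,0,0]]]'

```text
time: 16.95
tool_pos: [0.4924, -0.17, 0.1205]
tcp_rot: [170.6, 90.0, 135.6]
contact_force: [-0.6, 1.0, -3.3]
width: 0.0179
```

```bash
python3 -c "
from h import *
plan(.4925,-.1702,.1,-35);print(get_state()['moment'])"
```

```text
t 16.95 pos [ 0.4924 -0.17    0.1205] phi -35.07 shift [ 0.0205 -0.0001  0.0003] turn [-0.07 -0.05 -0.01] rows 1.0 F [-0.57  1.01 -3.26] w 0.0179
[0.02389918 0.00434153 0.02628854]
```

The nose is in the bore without contact. Now the key depth.

Emit:
drive_tool --moves '[[[0.004,0,0,0,0,0,0],[0.004,0,0,0,0,0,0],[0.003,0,0,0,0,0,0]]]'

```text
time: 17.25
tool_pos: [0.4929, -0.1702, 0.1091]
tcp_rot: [67.5, 90.0, 32.5]
contact_force: [-0.1, 0.5, -3.0]
width: 0.018
```

```bash
python3 -c "
from h import *
plan(.4925,-.1702,.1,-35);print(get_state()['moment'])"
```

```text
t 17.25 pos [ 0.4929 -0.1702  0.1091] phi -35.07 shift [ 0.0091 -0.0003 -0.0003] turn [-0.07  0.01 -0.03] rows 1.0 F [-0.05  0.54 -3.01] w 0.018
[-0.01293975  0.00939729 -0.01507039]
```

The key has slipped in, 11 mm below its resting height with no load. Pressing on against the spring.

Emit:
drive_tool --moves '[[[0.005,0,0,0,0,0,0],[0.004,0,0,0,0,0,0],[0.004,0,0,0,0,0,0],[0.003,0,0,0,0,0,0]]]'

```text
time: 17.65
tool_pos: [0.4933, -0.1703, 0.0924]
tcp_rot: [58.8, 89.9, 23.7]
contact_force: [-1.5, 0.2, 3.5]
width: 0.0179
```

```bash
python3 -c "
from h import *
plan(.4925,-.1702,.0843,-35);print(get_state()['moment'])"
```

```text
t 17.65 pos [ 0.4933 -0.1703  0.0924] phi -35.07 shift [ 0.0081 -0.0004 -0.0007] turn [-0.07  0.04 -0.06] rows 1.0 F [-1.48  0.2   3.53] w 0.0179
[ 0.21019346  0.63643741 -0.02874167]
```

Spring felt from about z 0.096, as predicted. Continuing.

Emit:
drive_tool --moves '[[[0.004,0,-0.0005,0,0,0,0],[0.004,0,0,0,0,0,0],[0.003,0,0,0,0,0,0]]]'

```text
time: 17.95
tool_pos: [0.4935, -0.1703, 0.0842]
tcp_rot: [82.2, 89.8, 47.1]
contact_force: [-12.1, 5.3, 39.4]
width: 0.0176
```

```bash
python3 -c "
from h import *
plan(.4925,-.1702,.0843,-35);print(get_state()['moment'])"
```

```text
t 17.95 pos [ 0.4935 -0.1703  0.0842] phi -35.06 shift [-0.0001 -0.0005 -0.0008] turn [-0.06  0.02 -0.17] rows 1.0 F [-12.11   5.26  39.39] w 0.0176
[ 0.80308099  3.05147543 -0.05699521]
```

Emit:
drive_tool --moves '[[[0.0015,0,-0.0008,0,0,0,0],[0.0015,0,-0.0004,0,0,0,0]]]'

```text
time: 18.15
tool_pos: [0.4934, -0.1703, 0.0843]
tcp_rot: [68.4, 89.7, 33.3]
contact_force: [-3.6, 1.5, 12.7]
width: 0.0178
```

```bash
python3 -W ignore - <<'E'
from h import *
plan(.4925,-.1702,.0843,-35)
V=[]
for n in('side','scene'):
    a,d=camera(n);W=cloud(n,d);Z=W[...,2];r=np.hypot(W[...,0]-.4915,W[...,1]+.169)
    P=W[(r<.03)&(Z>.085)&(Z<.115)];print(n,np.histogram(P[:,2],np.arange(.085,.116,.003)))
    H=W[(r<.018)&(Z>.14)&(Z<.17)&(a.min(-1)>100)]
    if len(H):print('bright top',len(H),np.percentile(H[:,2],[50,90,98]))
    c=W[(abs(W[...,0]-.454)<.03)&(abs(W[...,1]+.356)<.03)&(Z>.025)];print('cap',c.mean(0).round(3),c.max(0).round(3))
    V.append(cv2.resize(a[150:250,375:475] if n=='side' else a[140:260,180:300],(400,400)))
save('end.png',np.hstack(V));s=get_state();print(s['time'],s['contact_force'],s['tool_pos'],s['width'])
E
```

```text
t 18.15 pos [ 0.4934 -0.1703  0.0843] phi -35.07 shift [ 0.     -0.0004 -0.0008] turn [-0.07  0.11 -0.28] rows 1.0 F [-3.61  1.54 12.65] w 0.0178
side (array([ 24,  42,  46,  49,  36, 112,  33,  18,  14,  18]), array([0.085, 0.088, 0.091, 0.094, 0.097, 0.1  , 0.103, 0.106, 0.109,
       0.112, 0.115]))
bright top 70 [0.15358063 0.15478006 0.15532318]
cap [ 0.452 -0.351  0.04 ] [ 0.462 -0.345  0.049]
scene (array([32, 34, 40, 47, 28, 75, 68, 21, 15, 10]), array([0.085, 0.088, 0.091, 0.094, 0.097, 0.1  , 0.103, 0.106, 0.109,
       0.112, 0.115]))
bright top 25 [0.15510692 0.15591333 0.15613161]
cap [ 0.455 -0.353  0.04 ] [ 0.462 -0.345  0.05 ]
18.25 [-4.30133506  1.58571557 13.44738286] [ 0.49342009 -0.17031945  0.08432261] 0.017991513125386202
```

View pics/end.png

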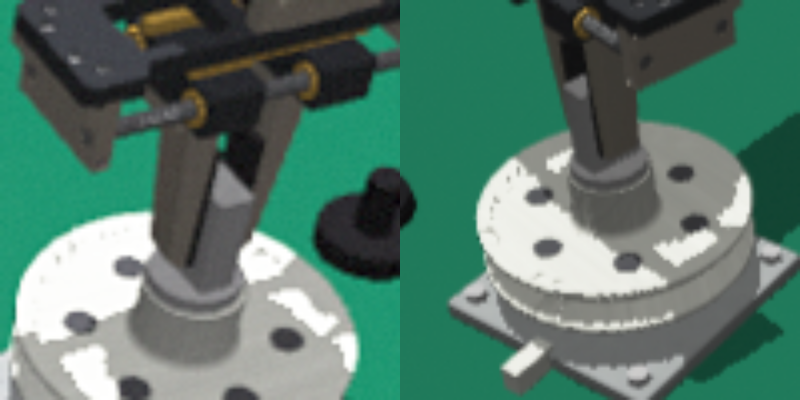

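Seated: in the crops the collar sits on the boss with no gap at (192,290) and (610,170). The head top is at 0.155 as expected, and the cap is upright on the bench. I'll add some push margin, then hand in.

Emit:
drive_tool --moves '[[[0.003,0,-0.0004,0,0,0,0],[0.003,0,-0.0004,0,0,0,0]]]'

```text
time: 18.45
tool_pos: [0.4936, -0.1703, 0.0842]
tcp_rot: [77.4, 89.5, 42.4]
contact_force: [-11.0, 2.9, 30.6]
width: 0.018
```

```bash
python3 -c "
from h import *
s=get_state();print(s['contact_force'],s['tool_pos'],s['tcp_rot'],s['width'])
if 11<s['contact_force'][2]<80 and s['tool_pos'][2]<.0855: print(finish_job())
s=get_state();print(s['time'],s['contact_force'],s['tool_pos'])"
```

```text
[-10.98934601   2.86578599  30.6139531 ] [ 0.49359642 -0.17031823  0.08423099] [77.40435896 89.52683165 42.36455465] 0.017970884583057505
the job is handed in; nothing more can be done
None
the job is handed in; nothing more can be done
```

The job is handed in, at 18.5 s of the 64 s allowed. No verdict is reported, so success rests on my last checks.

**What I did:** I set the cap upright on the bench about 0.19 m from the hub. I then took the grey shaft from its rest, turned its key to about −35° to match the keyway I saw, and pushed it in until the collar seated. I handed in while still gripping and pressing.

**Last checks:**
- **Seating:** the head top was at 0.155 m and the reported tool height was 0.0842 m; both match the fully home position. The collar sat on the hub face with no visible gap.
- **Grip and push:** the fingers were 18 mm apart on the flats, with an upward force of about 31 N and some side load of about 11 N. Tilt was about 0.5°.
- **Cap:** the knob top was at about 0.05 m, so it stands upright on the bench.
- **Not checked:** I did not re-measure the bystanders at the end, but no move went near them. The ejector value is inferred from the seating.

**What disagreed:**
- **Fingertip height:** the real fingertips are about 30 mm behind the reported TCP. My first grasp closed just above the knob without touching it. I measured the offset with all three cameras and allowed for it from then on.
- **Cap set-down:** the cap met the bench with about 28 N before I let go of it.

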